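# Dress the mouth of the sample-press sleeve

### The job

Take the deburring tool out of its rest and run its cone-shaped blade clockwise seen from above, right round the inner edge of the steel sleeve's mouth: set it on the edge on the clamp-screw side, keep it down in the mouth and pressed lightly against the edge (around 5 N, never over 10 N) all the way, and come full circle back to the clamp-screw side before lifting out. Then stand the tool back in its rest, fully seated, and let go, leaving the other things on the bench alone.

Things in the scene. Friction and masses are not known exactly. Their poses are not given: they have to be found in the camera images.
- holder: Aluminium block 120 x 120 x 50 mm fixed to the bench; an upright steel sleeve (tube, bore 68 mm diameter, wall 8 mm) stands in it, rim 80 mm above the bench. Origin: centre of the block's underside, z up, +x towards the clamp screw. The sleeve sits in rubber: it gives sideways about 1 mm per 3 N, up to 5 mm, and springs back; it does not give downwards.
- mouth (a point): Point at rim height (80 mm above the bench) over the block's centre, axes as the block's. The bore's true axis at rest lies 5 mm to one side of it, in an unknown direction that differs each time, so the edge must be found and followed by feel. The bore is clear to 33 mm below the rim.
- screw (a point): Top of the upright steel clamp screw, 18 mm diameter, on a small foot at the block's +x face; 74 mm from the block's centre, 60 mm above the bench. It marks the clamp-screw side.
- tool: Hand deburring tool, about 150 g, standing tip down in its rest. Origin: the tip, on the axis; z points up to the handle. Steel cone blade, 45 degree flank, radius 2 mm at z = 0 to 12 mm at z = 10, 12 mm on to z = 14 mm; shank 10 mm diameter to z = 38; collar 42 mm diameter z = 38 to 43; square handle above. Round blade: the tool need not turn. Flank works with the tip 1 to 10 mm below the rim; 5 is good.
- handle (a point): Place to grip firmly, on the tool's axis 70 mm above its tip: black square handle 24 x 24 mm, from 42 to 111 mm above the tip, its flats square to the tool's x and y.
- rest: Fixed grey plastic block 80 x 80 x 60 mm with an upright round hole of 30 mm diameter through its middle. Origin: centre of its underside. The tool's collar rests on its top, which puts the tip 22 mm above the bench.
- reagent: Bystander: small white plastic bottle with a red cap, 44 mm diameter, 75 mm high; origin centre of its underside.
- tomato: Bystander: tomato, 62 mm diameter, 46 mm high; origin centre of its underside.
- beaker: Bystander: small open glass beaker, 56 mm diameter, 60 mm high; origin centre of its underside.
There are look-alikes about, which are no part of the job. Of the things like the holder, leave any that is green or yellow; of the rest the larger one is meant.

How it is judged:
On the way, in this order (a step that is already met when the one before it is completed fails the run):
1. the deburring tool is lifted clear out of its rest (z of tool in the frame of rest above 0.065 m), for 0.1 s.
2. blade cone in the mouth, flank pressed on the edge: at the clamp-screw side (contact force between tool and holder above 1.5 N and z of tool in the frame of holder between 0.0695 and 0.0795 m and horizontal distance between tool and holder below 0.04 m and x of tool in the frame of holder above 0.012 m and y of tool in the frame of holder between -0.0085 and 0.0085 m), for 0.4 s.
3. blade cone in the mouth, flank pressed on the edge: one eighth round (contact force between tool and holder above 1.5 N and z of tool in the frame of holder between 0.0695 and 0.0795 m and horizontal distance between tool and holder below 0.04 m and x of tool in the frame of holder above 0.0095 m and y of tool in the frame of holder below -0.0095 m), for 0.4 s.
4. blade cone in the mouth, flank pressed on the edge: a quarter round (contact force between tool and holder above 1.5 N and z of tool in the frame of holder between 0.0695 and 0.0795 m and horizontal distance between tool and holder below 0.04 m and y of tool in the frame of holder below -0.012 m and x of tool in the frame of holder between -0.0085 and 0.0085 m), for 0.4 s.
5. blade cone in the mouth, flank pressed on the edge: three eighths round (contact force between tool and holder above 1.5 N and z of tool in the frame of holder between 0.0695 and 0.0795 m and horizontal distance between tool and holder below 0.04 m and x of tool in the frame of holder below -0.0095 m and y of tool in the frame of holder below -0.0095 m), for 0.4 s.
6. blade cone in the mouth, flank pressed on the edge: half way round, opposite the screw (contact force between tool and holder above 1.5 N and z of tool in the frame of holder between 0.0695 and 0.0795 m and horizontal distance between tool and holder below 0.04 m and x of tool in the frame of holder below -0.012 m and y of tool in the frame of holder between -0.0085 and 0.0085 m), for 0.4 s.
7. blade cone in the mouth, flank pressed on the edge: five eighths round (contact force between tool and holder above 1.5 N and z of tool in the frame of holder between 0.0695 and 0.0795 m and horizontal distance between tool and holder below 0.04 m and x of tool in the frame of holder below -0.0095 m and y of tool in the frame of holder above 0.0095 m), for 0.4 s.
8. blade cone in the mouth, flank pressed on the edge: three quarters round (contact force between tool and holder above 1.5 N and z of tool in the frame of holder between 0.0695 and 0.0795 m and horizontal distance between tool and holder below 0.04 m and y of tool in the frame of holder above 0.012 m and x of tool in the frame of holder between -0.0085 and 0.0085 m), for 0.4 s.
9. blade cone in the mouth, flank pressed on the edge: seven eighths round (contact force between tool and holder above 1.5 N and z of tool in the frame of holder between 0.0695 and 0.0795 m and horizontal distance between tool and holder below 0.04 m and x of tool in the frame of holder above 0.0095 m and y of tool in the frame of holder above 0.0095 m), for 0.4 s.
10. blade cone in the mouth, flank pressed on the edge: back at the clamp-screw side, circle closed (all of step 2), for 0.4 s.
At the end, for the whole second after the job is handed in: The tool stands in its rest again: tip within 6 mm of the hole's axis and 18 to 26 mm above the bench, within 0.1 rad of upright, still, and not held (horizontal distance between tool and rest below 0.006 m and z of tool in the frame of rest between 0.018 and 0.026 m and angle between tool's own z axis and vertical below 0.1 rad and linear speed of tool below 0.02 m/s and contact force between tool and the fingers below 0.1 N); the robot touches nothing.
It fails at once if the tool presses on the sleeve or its holder with more than 10 N (contact force between tool and holder above 10 N).
It fails at once if the blade is lifted out of (or put into) the mouth away from the clamp-screw side: tip over the far half of the mouth (15 mm or more beyond the centre, within 35 mm of it), 5 to 30 mm above the rim (x of tool in the frame of holder below -0.015 m and horizontal distance between tool and holder below 0.035 m and z of tool in the frame of holder between 0.085 and 0.11 m).
It fails at once if a bystander is pushed more than 15 mm (distance of any of reagent, tomato, beaker from where it was at the start of the episode above 0.015 m).
It also fails if it takes over 72 s, if anything falls off the work surface, if the arm or the gripper's body presses on something with over 40 N, if the wrist force passes 120 N, or if a joint passes its speed limit or range.

### The arm

A 6-joint arm with a two-finger parallel gripper is mounted at the origin on the work surface. World frame = base frame: x ahead of the robot, y to its left, z up, the work surface at z = 0. Lengths are in m, angles in rad, forces in N, time in s.
With the tool pointing down it reaches from about 0.3 to 0.775 m from the base axis. Payload 14.6 kg.
Tool frame: the origin (TCP) lies midway between the tips of the shut fingers; the grasp point (between the pads) lies 19 mm behind it (ctrl.tcp_to_grasp is the z of the grasp point in the tool frame, in m); z points along the fingers, y is the line along which they close (so a half turn about z gives the same grasp; the last joint's range is limited). The gripper opens to 94 mm and grips with 3 to 60 N. Pads are 16 mm wide; open, the fingers measure 119 mm over their backs; the gripper's body (75 mm by 177 mm) begins 78 mm behind the grasp point.
Start: joints at [1.26, 0.3, 1.521, -0, 1.321, -0.067], TCP at [0.133, 0.534, 0.205] pointing down, gripper open.
Joint ranges: [-3.03, 3.03], [-0.79, 2.21], [0.23, 2.52], [-1.04, 4.18], [0, 3.07], [-2.55, 2.55]. Speed limits (rad/s): [2.22, 2.22, 2.57, 3.14, 3.14, 3.14].

### API

Orientations are given as [roll, pitch, yaw] about the fixed x, y, z axes, in that order (R = Rz(yaw) Ry(pitch) Rx(roll)).
In Python, from station import monitor, camera, ctrl gives the robot as it stands.
- The arm moves only by the tool apply_moves, never from a script. Its argument "plan" is one flat list of numbers, 4 for each row, row after row: the shift along the tool's x, y, z in mm, then the turn about the tool's z in rad. In form: [dx, dy, dz, spin, dx, dy, dz, spin, ...]. A call has 1 to 20 rows; each row shifts and turns the commanded pose from where the row before left it, along the tool's axes as they then stand; what a row does not reach is not made up. A row lasts 1/10 s, in which the tool goes at most 50 mm and 8.59 degrees, less where a joint would pass 70% of its speed; a pose out of reach is approached as far as the arm can. A call is refused whole if a number of a shift passes 50 or a number of a turn 0.15, either way. A call with a gripper value outside its range is refused whole. "hand" is the gripper command: -1 is shut, 1 is fully open, values between are in proportion, set as the call begins (left out, the last holds). The fingers move at their own pace and stop on an object; "squeeze" is the grip in N (left out, the last holds). Time passes only in rows, so rows that do not move let the fingers close. It gives the time, the measured TCP pose, the force, the opening and the grip force at its end, in the units of the state.
- monitor.get_obs(): the state, without advancing time (a new reading comes with each control period).
- camera(name): name is "scene" or "top" or "wrist"; returns a dict with "image" (384x512x3 uint8, red, green, blue), "range_z" (384x512 float32, m along the optical axis (not along the pixel's ray), 0 where there is no reading), "mtx" (3x3 intrinsics, pixels), "rvec" (rotation vector, rad) and "tvec" (3), from world to camera coordinates, as OpenCV has them. Camera axes: x right, y down, z forward; pixel columns grow to the right and rows downward; lengths in m; the calibration is good to about 2 mm. A picture is of the moment at which its call begins.
- ctrl.hand_in(): hands the job in; it is judged then, once.
The state is a dict: "time_s": time; "qpos": joint angles; "joint_vel": joint speeds; "tau": joint torques, N m; "ee_pos": TCP position; "eef_rot": TCP orientation; "force": force on the tool from outside, world axes, zero at the start; "moment": the same for the moment, N m; "grip_width": finger opening in m; "grip_force": force on a finger pad.
Only numpy, scipy, OpenCV 4.12 (cv2) and the standard library are available. Lean on these libraries where they do the work, as an engineer would, in place of code of your own. Each camera call takes 0.05 s, during which the arm holds its last target. There are 200 camera calls.

## Working session

There is one attempt and no reset: what is moved stays moved. The work goes in short steps, Python scripts to look and compute and a tool call to move; the robot and the scene stay as the last step left them, time stands still between calls to the robot, and variables do not carry over. Pictures are saved under pics/ and viewed, at most 10 in all, crops included, and the job is handed in when it is done.

Besides the shell and the picture viewer there is one more tool, called as name(argument=value, ...) on one line, values as JSON. apply_moves: Moves the arm, as the interface text tells. Its arguments: {"type":"object","properties":{"plan":{"type":"array","items":{"type":"number"}},"hand":{"type":"number"},"squeeze":{"type":"number"}},"required":["plan"]}

```bash
mkdir -p pics; cat > h.py <<'E'
import numpy as np, cv2
from station import monitor, camera, ctrl
def cloud(c):
    K=c["mtx"];R,_=cv2.Rodrigues(np.array(c["rvec"],float));z=c["range_z"].astype(float)
    v,u=np.mgrid[:z.shape[0],:z.shape[1]]
    p=np.stack([(u-K[0][2])/K[0][0]*z,(v-K[1][2])/K[1][1]*z,z],-1)
    w=(p-np.array(c["tvec"],float).ravel())@R
    w[z==0]=np.nan
    return w
E
python3 - <<'E'
from h import *
o=monitor.get_obs();print({k:np.round(v,3) for k,v in o.items()}, ctrl.tcp_to_grasp)
for n in("top","scene"):
    c=camera(n);np.savez(f"{n}.npz",w=cloud(c),im=c["image"])
    cv2.imwrite(f"pics/{n}.png",cv2.resize(c["image"][...,::-1],(800,600)))
E
```

```text
{'time_s': np.float64(0.0), 'qpos': array([ 1.26 ,  0.3  ,  1.522, -0.   ,  1.321, -0.067]), 'joint_vel': array([ 0.   , -0.002,  0.001,  0.   , -0.   , -0.001]), 'tau': array([ 0.0000e+00, -5.3182e+01, -3.5273e+01,  7.1000e-02,  2.4000e-02,
       -0.0000e+00]), 'ee_pos': array([0.133, 0.533, 0.205]), 'eef_rot': array([-3.14 , -0.   ,  2.898]), 'force': array([0.202, 0.196, 0.477]), 'moment': array([ 0.005, -0.031, -0.022]), 'grip_force': np.float64(0.0), 'grip_width': np.float64(0.094)} -0.0188
```

View pics/top.png

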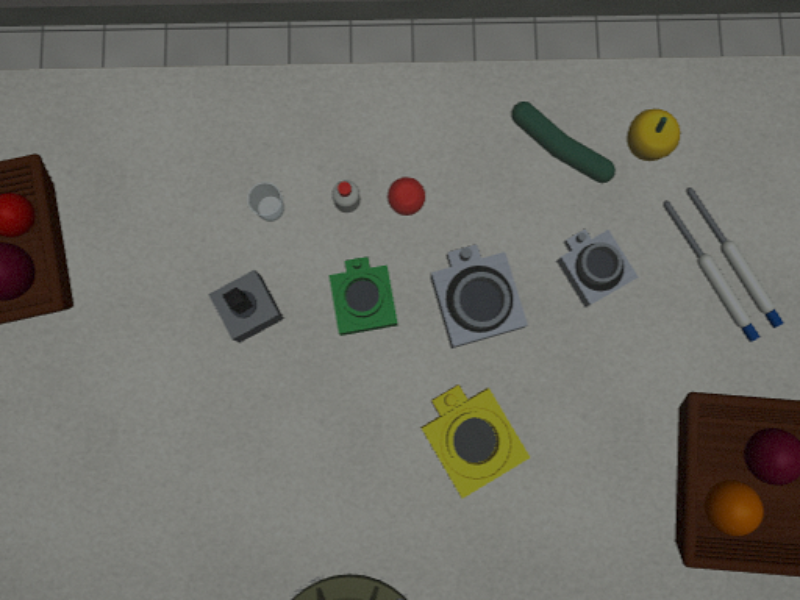

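View pics/scene.png

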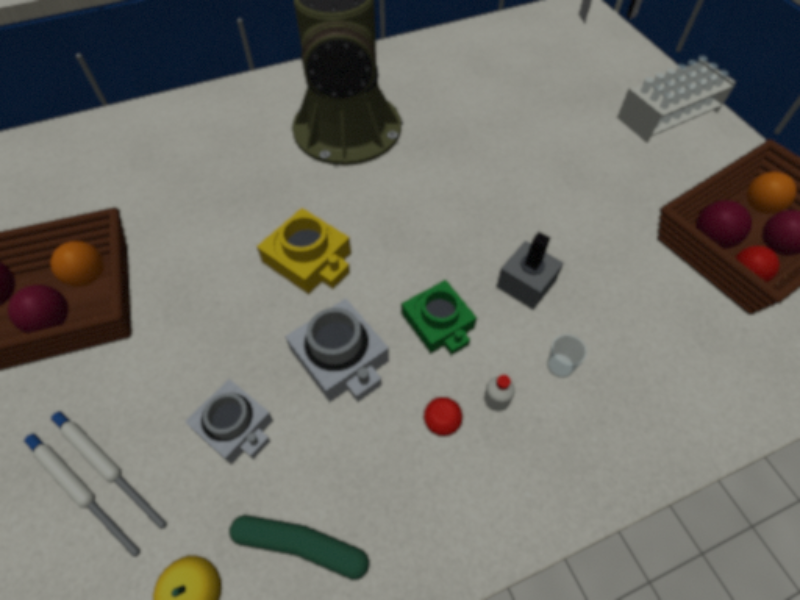

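Top view (800x600): large grey holder centred at about (479,298) with its screw at (466,254). The tool is in its rest at (246,305). The small grey, green and yellow holders are look-alikes. The bottle is at (346,195), the tomato at (407,196) and the beaker at (266,202).

```bash
python3 - <<'E'
from h import *
d=np.load("top.npz");w=d["w"]
def at(u,v): return w[int(v*.64),int(u*.64)]
for n,p in dict(hold=(440,290),sleeve=(479,298),screw=(466,254),rest=(250,328),tool=(236,298),bottle=(346,188),tom=(407,196),beak=(266,202),bench=(300,400)).items(): print(n,np.round(at(*p),4))
def rect(c,z0,z1,r):
    m=(np.hypot(w[...,0]-c[0],w[...,1]-c[1])<r)&(w[...,2]>z0)&(w[...,2]<z1)
    p=w[m];R=cv2.minAreaRect((p[:,:2]*1000).astype(np.float32));return len(p),R,np.round(p.mean(0),4)
h=at(479,298);s=at(466,254)
print("block",rect(h,.044,.056,.09)); print("rim",rect(h,.075,.085,.07)); print("screw",rect(s,.056,.066,.018))
r=at(250,328);print("rest",rect(r,.054,.065,.08));t=at(236,298);print("handle",rect(t,.11,.15,.05))
E
```

```text
hold [ 0.5567 -0.1496  0.0502]
sleeve [ 0.5437 -0.2102  0.0466]
screw [ 0.6102 -0.1916  0.0617]
rest [0.503  0.1404 0.0632]
tool [0.5392 0.1479 0.1313]
bottle [ 0.7139 -0.0078  0.0779]
tom [ 0.7089 -0.1023  0.0449]
beak [0.7151 0.1281 0.0016]
bench [0.3911 0.0725 0.0009]
block (1712, ((549.8239135742188, -207.792724609375), (137.444580078125, 121.01918029785156), 14.910697937011719), array([ 0.5414, -0.209 ,  0.0479]))
rim (353, ((536.0038452148438, -209.84942626953125), (83.31623840332031, 82.99882507324219), 0.383053183555603), array([ 0.5365, -0.2099,  0.079 ]))
screw (37, ((613.2286987304688, -190.86016845703125), (15.852203369140625, 15.125548362731934), 40.94987869262695), array([ 0.6129, -0.1917,  0.0598]))
rest (847, ((538.6310424804688, 153.45181274414062), (80.6483154296875, 80.69799041748047), 27.211030960083008), array([0.5356, 0.1515, 0.059 ]))
handle (140, ((538.6937255859375, 153.25131225585938), (24.589393615722656, 23.983060836791992), 30.353469848632812), array([0.5376, 0.1517, 0.1297]))
```

apply_moves(plan=[-40.4,-22.6,-6.7,0,-40.4,-22.6,-6.7,0,-40.4,-22.6,-6.7,0,-40.4,-22.6,-6.7,0,-40.4,-22.6,-6.7,0,-40.4,-22.6,-6.7,0,-40.4,-22.6,-6.7,0,-40.4,-22.6,-6.7,0,-40.4,-22.6,-6.7,0,-40.4,-22.6,-6.7,0,-40.4,-22.6,-6.7,0,-40.4,-22.6,-6.7,0,0,0,0,0.138,0,0,0,0.138,0,0,0,0.138,0,0,0,0.138,0,0,0,0.138,0,0,0,0.138,0,0,0,0,0,0,0,0], hand=1)

```text
time_s: 2.1
ee_pos: [0.5377, 0.1535, 0.2856]
eef_rot: [-3.141, -0.0, 2.074]
force: [-0.4, -0.4, 0.4]
grip_width: 0.0944
grip_force: 0.0
```

```bash
python3 - <<'E'
from h import *
o=monitor.get_obs();print({k:np.round(o[k],4) for k in("time_s","ee_pos","eef_rot","force","qpos")})
c=camera("wrist");w=cloud(c);np.savez("wr.npz",w=w,im=c["image"])
cv2.imwrite("pics/wr1.png",c["image"][...,::-1])
def rect(c,z0,z1,r):
    m=(np.hypot(w[...,0]-c[0],w[...,1]-c[1])<r)&(w[...,2]>z0)&(w[...,2]<z1)
    p=w[m];return (len(p),cv2.minAreaRect((p[:,:2]*1000).astype(np.float32)),np.round(p.mean(0),4)) if len(p) else 0
print(rect((.5386,.1534),.055,.063,.07),rect((.5386,.1534),.127,.138,.03))
E
```

```text
{'time_s': np.float64(2.1), 'ee_pos': array([0.5377, 0.1535, 0.2856]), 'eef_rot': array([-3.1411e+00, -1.0000e-04,  2.0739e+00]), 'force': array([-0.3553, -0.3842,  0.3702]), 'qpos': array([ 0.2125,  0.274 ,  1.3696, -0.    ,  1.4985, -0.2905])}
(2457, ((536.2960815429688, 152.17813110351562), (79.65125274658203, 80.2880859375), 27.724851608276367), array([0.5345, 0.1548, 0.0611])) (442, ((535.99609375, 151.98822021484375), (24.021211624145508, 24.19427490234375), 29.63005828857422), array([0.5355, 0.1526, 0.1337]))
```

apply_moves(plan=[-0.5,-0.6,40,-0.011,0,0,40,0,0,0,40,0,0,0,40,0,0,0,30,0,0,0,22.4,0,0,0,0,0,0,0,0,0])

```text
time_s: 2.95
ee_pos: [0.5377, 0.1529, 0.0741]
eef_rot: [3.141, 0.0, 2.082]
force: [-0.0, 0.2, 0.4]
grip_width: 0.094
grip_force: 0.0
```

apply_moves(plan=[0,0,0,0,0,0,0,0,0,0,0,0,0,0,0,0,0,0,0,0,0,0,0,0,0,0,0,0,0,0,0,0,0,0,0,0], hand=-1, squeeze=60)

```text
time_s: 3.85
ee_pos: [0.5375, 0.1528, 0.0734]
eef_rot: [-3.142, -0.0, 2.081]
force: [-3.3, -1.2, 1.8]
grip_width: 0.0252
grip_force: 1.5
```

apply_moves(plan=[0,0,0,0,0,0,0,0,0,0,0,0,0,0,0,0])

```text
time_s: 4.25
ee_pos: [0.5374, 0.1528, 0.0734]
eef_rot: [-3.141, -0.0, 2.081]
force: [-1.3, -0.1, -0.4]
grip_width: 0.0235
grip_force: 59.8
```

apply_moves(plan=[0,0,-15,0,0,0,-30,0,0,0,-40,0,0,0,-40,0,0,0,-45,0,0,0,-42,0,-31.8,-17.5,0,0,-31.8,-17.5,0,0,-31.8,-17.5,0,0,-31.8,-17.5,0,0,-31.8,-17.5,0,0,-31.8,-17.5,0,0,-31.8,-17.5,0,0,-31.8,-17.5,0,0,-31.8,-17.5,0,0,-31.8,-17.5,0,0,0,0,0,0,0,0,0,0])

```text
time_s: 6.05
ee_pos: [0.5398, -0.2105, 0.285]
eef_rot: [-3.141, -0.001, 2.08]
force: [-0.7, 1.4, -1.4]
grip_width: 0.0238
grip_force: 59.8
```

```bash
python3 - <<'E'
from h import *
o=monitor.get_obs();print({k:np.round(o[k],4) for k in("time_s","ee_pos","eef_rot","force","qpos","grip_width")})
c=camera("wrist");w=cloud(c);np.savez("wr.npz",w=w,im=c["image"])
cv2.imwrite("pics/wr2.png",c["image"][...,::-1])
def rect(c,z0,z1,r):
    m=(np.hypot(w[...,0]-c[0],w[...,1]-c[1])<r)&(w[...,2]>z0)&(w[...,2]<z1)
    p=w[m];return (len(p),cv2.minAreaRect((p[:,:2]*1000).astype(np.float32)),np.round(p.mean(0),4)) if len(p) else 0
print("blk",rect((.54,-.21),.046,.054,.1),"\nrim",rect((.536,-.21),.077,.084,.06),"\nscrew",rect((.613,-.191),.057,.065,.02))
# tool tip points
m=(np.hypot(w[...,0]-o["ee_pos"][0],w[...,1]-o["ee_pos"][1])<.05)&(w[...,2]>.2)
p=w[m];print(len(p), [ (round(a,3),((p[:,2]>a)&(p[:,2]<a+.01)).sum()) for a in np.arange(.2,.3,.01)])
E
```

```text
{'time_s': np.float64(6.05), 'ee_pos': array([ 0.5398, -0.2105,  0.285 ]), 'eef_rot': array([-3.1413e+00, -8.0000e-04,  2.0796e+00]), 'force': array([-0.7227,  1.4164, -1.3679]), 'qpos': array([-4.3510e-01,  3.2200e-01,  1.3095e+00,  2.0000e-04,  1.5109e+00,
       -9.4390e-01]), 'grip_width': np.float64(0.0238)}
blk (4995, ((546.5252075195312, -209.78089904785156), (135.38653564453125, 120.30467224121094), 14.904654502868652), array([ 0.5345, -0.2035,  0.0494])) 
rim (1029, ((532.4248657226562, -209.37307739257812), (84.03250885009766, 78.0522689819336), 33.28651809692383), array([ 0.5304, -0.2068,  0.081 ])) 
screw (125, ((609.7689208984375, -192.60128784179688), (15.647697448730469, 16.878334045410156), 31.047761917114258), array([ 0.6099, -0.1924,  0.0608]))
43388 [(np.float64(0.2), np.int64(0)), (np.float64(0.21), np.int64(0)), (np.float64(0.22), np.int64(0)), (np.float64(0.23), np.int64(0)), (np.float64(0.24), np.int64(0)), (np.float64(0.25), np.int64(0)), (np.float64(0.26), np.int64(0)), (np.float64(0.27), np.int64(800)), (np.float64(0.28), np.int64(207)), (np.float64(0.29), np.int64(417))]
```

View pics/wr2.png

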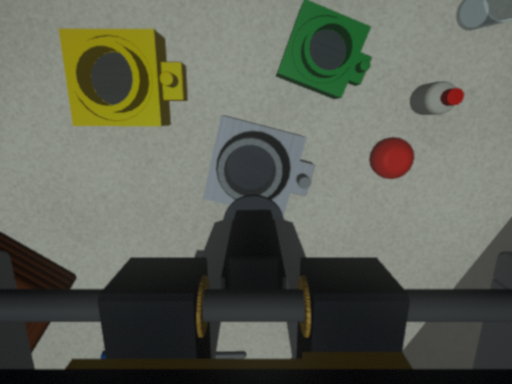

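Wrist view: the large grey holder is at about (253,165) with its screw at (305,180). The held tool hides part of the near rim. I'll fit the bore as a 34–42 mm annulus.

```bash
python3 - <<'E'
from h import *
from scipy.optimize import minimize
for f in("top","wr"):
    w=np.load(f+".npz")["w"]
    m=(np.hypot(w[...,0]-.535,w[...,1]+.21)<.06)&(w[...,2]>.076)&(w[...,2]<.085)
    p=w[m][:,:2]*1000
    def cost(c):
        r=np.hypot(*(p-c).T); return (np.maximum(0,34.3-r)**2+np.maximum(0,r-41.7)**2).sum()
    b=minimize(cost,[535,-210],method="Nelder-Mead"); 
    # block: edges, holder yaw by rect on points behind screw side
    print(f,len(p),b.x,b.fun/len(p))
    d=np.array([.9664,.2571]);n=np.array([-.2571,.9664])
    q=w[(np.abs(w[...,2]-.05)<.004)][:,:2]*1000; q=q[np.hypot(*(q-[538,-211]).T)<88]
    a=(q-[540,-210])@d; c=(q-[540,-210])@n
    print(np.percentile(a,[.3,99.7]),np.percentile(c,[.3,99.7]))
E
```

```text
top 326 [ 536.42007661 -210.05119317] 0.019756615313590856
[-58.25900883  63.55377015] [-59.87106659  59.81495038]
wr 1039 [ 533.93809032 -211.73978402] 0.007674668743781974
[-61.01420237  58.78558691] [-60.60191485  58.52639021]
```

apply_moves(plan=[-2.2,9.8,0,0,0,0,30,0,0,0,40,0,0,0,30,0,0,0,20,0,0,0,15,0,0,0,12,0,0,0,11.6,0,0,0,0,0,0,0,0,0,0,0,0,0])

```text
time_s: 7.2
ee_pos: [0.55, -0.2074, 0.1277]
eef_rot: [3.141, 0.001, 2.081]
force: [-0.5, -0.2, -2.4]
grip_width: 0.0241
grip_force: 59.8
```

apply_moves(plan=[-0.6,2.4,0,0,-0.6,2.4,0,0,-0.6,2.4,0,0,-0.4,1.5,0,0,0,0,0,0,0,0,0,0])

```text
time_s: 7.8
ee_pos: [0.5583, -0.2049, 0.1268]
eef_rot: [-3.142, -0.0, 2.081]
force: [0.3, -0.7, -1.7]
grip_width: 0.024
grip_force: 59.8
```

apply_moves(plan=[-0.12,0.48,0,0,-0.12,0.48,0,0,-0.12,0.48,0,0,0,0,0,0,0,0,0,0,0,0,0,0])

```text
time_s: 8.4
ee_pos: [0.5597, -0.2046, 0.1268]
eef_rot: [-3.142, -0.0, 2.081]
force: [-0.3, 0.1, -1.1]
grip_width: 0.0235
grip_force: 59.8
```

apply_moves(plan=[-0.12,0.48,0,0,0,0,0,0,0,0,0,0])

```text
time_s: 8.7
ee_pos: [0.5602, -0.2045, 0.1269]
eef_rot: [-3.142, 0.0, 2.081]
force: [0.8, 0.2, -1.6]
grip_width: 0.0235
grip_force: 59.8
```

apply_moves(plan=[-0.12,0.48,0,0,0,0,0,0,0,0,0,0])

```text
time_s: 9.0
ee_pos: [0.5607, -0.2043, 0.1268]
eef_rot: [3.142, 0.0, 2.081]
force: [0.3, -0.1, -0.7]
grip_width: 0.024
grip_force: 59.8
```

apply_moves(plan=[-0.12,0.48,0,0,0,0,0,0,0,0,0,0])

```text
time_s: 9.3
ee_pos: [0.5611, -0.2042, 0.1268]
eef_rot: [-3.142, -0.0, 2.081]
force: [-0.2, -0.3, -2.2]
grip_width: 0.0239
grip_force: 59.8
```

apply_moves(plan=[-0.12,0.48,0,0,0,0,0,0,0,0,0,0])

```text
time_s: 9.6
ee_pos: [0.5616, -0.2041, 0.1269]
eef_rot: [3.142, -0.0, 2.081]
force: [-0.6, -0.8, -1.2]
grip_width: 0.0239
grip_force: 59.8
```

apply_moves(plan=[-0.12,0.48,0,0,0,0,0,0,0,0,0,0])

```text
time_s: 9.9
ee_pos: [0.5621, -0.2039, 0.1268]
eef_rot: [-3.141, -0.0, 2.081]
force: [-1.1, 0.1, -1.1]
grip_width: 0.0236
grip_force: 59.8
```

apply_moves(plan=[-0.12,0.48,0,0,0,0,0,0,0,0,0,0])

```text
time_s: 10.2
ee_pos: [0.5625, -0.2038, 0.1269]
eef_rot: [-3.142, -0.0, 2.081]
force: [-0.2, -0.3, -0.9]
grip_width: 0.0239
grip_force: 59.8
```

apply_moves(plan=[0,0,0,0])

```text
time_s: 10.3
ee_pos: [0.5625, -0.2038, 0.1268]
eef_rot: [-3.141, -0.0, 2.081]
force: [-0.9, 0.2, -1.5]
grip_width: 0.0238
grip_force: 59.8
```

apply_moves(plan=[-0.12,0.48,0,0,0,0,0,0,0,0,0,0])

```text
time_s: 10.6
ee_pos: [0.563, -0.2037, 0.1268]
eef_rot: [-3.141, -0.0, 2.081]
force: [-1.8, -0.9, -2.1]
grip_width: 0.0235
grip_force: 59.8
```

apply_moves(plan=[-0.12,0.48,0,0,0,0,0,0,0,0,0,0])

```text
time_s: 10.9
ee_pos: [0.5635, -0.2036, 0.1268]
eef_rot: [-3.141, -0.0, 2.081]
force: [-1.9, -0.6, -0.5]
grip_width: 0.0238
grip_force: 59.8
```

apply_moves(plan=[-0.1,0.4,0,0,0,0,0,0,0,0,0,0])

```text
time_s: 11.2
ee_pos: [0.5638, -0.2035, 0.1268]
eef_rot: [-3.141, -0.0, 2.081]
force: [-3.0, -0.8, -1.3]
grip_width: 0.0238
grip_force: 59.8
```

```bash
cat > arc.py <<'E'
import sys, json, os
from h import *
from scipy.optimize import least_squares
a1=float(sys.argv[1]); n=int(sys.argv[2]); press=float(sys.argv[3]) if len(sys.argv)>3 else 1.1
F=[];P=[]
for _ in range(6):
    camera("wrist"); o=monitor.get_obs(); F.append(o["force"]); P.append(o["ee_pos"])
F=np.mean(F,0)-[0,-.2,-1.5]; P=np.mean(P,0); p=P[:2]*1000
L=json.load(open("log.json")) if os.path.exists("log.json") else []
Fh=np.hypot(F[0],F[1])
L.append([*p,*F]); json.dump(L,open("log.json","w"))
A=np.array(L); e=A[:,:2]+A[:,2:4]/3   # unloaded TCP position at contact (sleeve sprung back)
pri=np.array([536.4,-210.5]); R=27.5
s=least_squares(lambda c: np.r_[(np.hypot(*(e-c[:2]).T)-c[2]), (c[:2]-pri)/2.5,(c[2]-R)/.3],[*pri,R]).x
B=s[:2];R=s[2]
H=np.array([541.0,-210.3]);y=np.deg2rad(14.9);d=np.array([np.cos(y),np.sin(y)]);nn=np.array([-d[1],d[0]])
rel=p-B; a0=np.rad2deg(np.arctan2(rel@nn,rel@d))
print("t",o["time_s"],"P",P.round(4),"F",F.round(2),"Fh",Fh.round(2),"|F|",np.linalg.norm(F).round(2),"B",B.round(2),R.round(2),"ang",a0.round(1),"r",np.hypot(*rel).round(2),"holder xy",[round((p-H)@d,1),round((p-H)@nn,1)])
while a1>a0: a1-=360
r0=np.hypot(*rel); t=np.linspace(0,1,n+1); t_r=np.minimum(1,t*2.5)
ang=np.deg2rad(a0+(a1-a0)*t); rr=r0+(R+press-r0)*t_r
W=B+rr[:,None]*(np.cos(ang)[:,None]*d+np.sin(ang)[:,None]*nn)
yw=o["eef_rot"][2]; T=np.array([[np.cos(yw),np.sin(yw)],[np.sin(yw),-np.cos(yw)]])
C=np.round((W-W[0])@T.T,1); D=np.diff(C,axis=0).round(1)
print(", ".join(f"{a}, {b}, 0, 0" for a,b in D))
E
python3 arc.py -22 8
```

```text
t 11.5 P [ 0.5639 -0.2035  0.1268] F [-2.92 -0.4  -0.02] Fh 2.94 |F| 2.94 B [ 536.32 -210.52] 27.5 ang -0.5 r 28.46 holder xy [np.float64(23.9), np.float64(0.7)]
-1.3, -0.3, 0, 0, -1.3, -0.4, 0, 0, -1.2, -0.5, 0, 0, -1.3, -0.5, 0, 0, -1.2, -0.6, 0, 0, -1.1, -0.7, 0, 0, -1.1, -0.7, 0, 0, -1.1, -0.8, 0, 0
```

apply_moves(plan=[-1.3,-0.3,0,0,-1.3,-0.4,0,0,-1.2,-0.5,0,0,-1.3,-0.5,0,0,-1.2,-0.6,0,0,-1.1,-0.7,0,0,-1.1,-0.7,0,0,-1.1,-0.8,0,0])

```text
time_s: 12.3
ee_pos: [0.5648, -0.2141, 0.1269]
eef_rot: [3.141, 0.0, 2.081]
force: [-2.4, 2.5, 0.8]
grip_width: 0.0234
grip_force: 59.8
```

```bash
python3 arc.py -45 8
```

```text
t 12.6 P [ 0.5647 -0.2142  0.1269] F [-2.54  2.34  2.34] Fh 3.45 |F| 4.17 B [ 536.42 -210.67] 27.5 ang -21.9 r 28.5 holder xy [np.float64(21.9), np.float64(-9.8)]
-1.2, -0.9, 0, 0, -1.1, -0.9, 0, 0, -1.0, -0.9, 0, 0, -1.0, -1.1, 0, 0, -1.0, -1.1, 0, 0, -0.9, -1.1, 0, 0, -0.8, -1.2, 0, 0, -0.7, -1.2, 0, 0
```

apply_moves(plan=[-1.2,-0.9,0,0,-1.1,-0.9,0,0,-1.0,-0.9,0,0,-1.0,-1.1,0,0,-1.0,-1.1,0,0,-0.9,-1.1,0,0,-0.8,-1.2,0,0,-0.7,-1.2,0,0])

```text
time_s: 13.4
ee_pos: [0.5611, -0.2249, 0.1269]
eef_rot: [3.141, 0.0, 2.081]
force: [-0.8, 2.6, -0.3]
grip_width: 0.0239
grip_force: 59.8
```

```bash
python3 arc.py -68 8
```

```text
t 13.7 P [ 0.5611 -0.225   0.1268] F [-1.01  1.91  2.26] Fh 2.16 |F| 3.13 B [ 536.51 -211.03] 27.5 ang -44.5 r 28.26 holder xy [np.float64(15.6), np.float64(-19.4)]
-0.8, -1.2, 0, 0, -0.8, -1.3, 0, 0, -0.7, -1.3, 0, 0, -0.5, -1.3, 0, 0, -0.5, -1.4, 0, 0, -0.3, -1.4, 0, 0, -0.3, -1.5, 0, 0, -0.3, -1.4, 0, 0
```

apply_moves(plan=[-0.8,-1.3,0,0,-0.8,-1.4,0,0,-0.7,-1.3,0,0,-0.5,-1.3,0,0,-0.5,-1.4,0,0,-0.3,-1.4,0,0,-0.3,-1.5,0,0,-0.3,-1.4,0,0])

```text
time_s: 14.5
ee_pos: [0.5535, -0.234, 0.1268]
eef_rot: [3.142, 0.0, 2.081]
force: [0.5, 2.2, -0.5]
grip_width: 0.0238
grip_force: 59.8
```

```bash
python3 arc.py -95 10 1.2
```

```text
t 14.8 P [ 0.5535 -0.234   0.1269] F [-0.15  1.67  1.41] Fh 1.67 |F| 2.19 B [ 536.52 -211.43] 27.51 ang -68.0 r 28.23 holder xy [np.float64(6.0), np.float64(-26.1)]
-0.3, -1.3, 0, 0, -0.2, -1.3, 0, 0, -0.1, -1.4, 0, 0, -0.1, -1.3, 0, 0, 0.1, -1.4, 0, 0, 0.2, -1.3, 0, 0, 0.2, -1.4, 0, 0, 0.3, -1.3, 0, 0, 0.4, -1.3, 0, 0, 0.4, -1.3, 0, 0
```

apply_moves(plan=[-0.6,-1.5,0,0,-0.4,-1.4,0,0,-0.2,-1.4,0,0,-0.1,-1.3,0,0,0.1,-1.4,0,0,0.2,-1.3,0,0,0.2,-1.4,0,0,0.3,-1.3,0,0,0.4,-1.3,0,0,0.4,-1.3,0,0])

```text
time_s: 15.8
ee_pos: [0.5414, -0.2403, 0.1269]
eef_rot: [-3.142, 0.0, 2.081]
force: [1.5, 3.0, 0.9]
grip_width: 0.0238
grip_force: 59.8
```

```bash
sed -i 's#-pri)/2.5#-pri)/6#' arc.py; python3 arc.py -120 10 1.3
```

```text
t 16.1 P [ 0.5414 -0.2403  0.1268] F [0.22 1.92 2.03] Fh 1.93 |F| 2.8 B [ 536.38 -212.15] 27.53 ang -94.8 r 28.62 holder xy [np.float64(-7.3), np.float64(-29.1)]
0.4, -1.2, 0, 0, 0.4, -1.2, 0, 0, 0.5, -1.1, 0, 0, 0.6, -1.2, 0, 0, 0.6, -1.1, 0, 0, 0.7, -1.1, 0, 0, 0.8, -1.0, 0, 0, 0.7, -1.0, 0, 0, 0.9, -0.9, 0, 0, 0.8, -1.0, 0, 0
```

apply_moves(plan=[0.2,-1.3,0,0,0.3,-1.3,0,0,0.5,-1.1,0,0,0.6,-1.2,0,0,0.6,-1.1,0,0,0.7,-1.1,0,0,0.8,-1.0,0,0,0.7,-1.0,0,0,0.9,-0.9,0,0,0.8,-1.0,0,0])

```text
time_s: 17.1
ee_pos: [0.5289, -0.2403, 0.1268]
eef_rot: [3.142, 0.0, 2.081]
force: [1.3, 1.7, 0.5]
grip_width: 0.0242
grip_force: 59.8
```

```bash
python3 arc.py -145 10 1.4
```

```text
t 17.4 P [ 0.5289 -0.2403  0.1268] F [0.9  1.59 1.74] Fh 1.83 |F| 2.52 B [ 536.2 -212.5] 27.56 ang -119.7 r 28.76 holder xy [np.float64(-19.5), np.float64(-25.9)]
0.9, -0.9, 0, 0, 0.9, -0.9, 0, 0, 0.9, -0.9, 0, 0, 1.0, -0.8, 0, 0, 1.1, -0.7, 0, 0, 1.0, -0.7, 0, 0, 1.2, -0.6, 0, 0, 1.1, -0.6, 0, 0, 1.2, -0.5, 0, 0, 1.2, -0.5, 0, 0
```

apply_moves(plan=[0.8,-1.1,0,0,0.8,-1.0,0,0,0.8,-1.0,0,0,1.0,-0.8,0,0,1.1,-0.7,0,0,1.0,-0.7,0,0,1.2,-0.6,0,0,1.1,-0.6,0,0,1.2,-0.5,0,0,1.2,-0.5,0,0])

```text
time_s: 18.4
ee_pos: [0.5173, -0.235, 0.1268]
eef_rot: [-3.141, -0.0, 2.081]
force: [2.1, 0.4, 0.3]
grip_width: 0.024
grip_force: 59.8
```

```bash
python3 arc.py -167 10 1.4
```

```text
t 18.7 P [ 0.5173 -0.235   0.1268] F [1.77 0.77 1.57] Fh 1.93 |F| 2.49 B [ 535.93 -212.71] 27.63 ang -144.7 r 29.03 holder xy [np.float64(-29.2), np.float64(-17.8)]
1.1, -0.4, 0, 0, 1.0, -0.3, 0, 0, 1.1, -0.3, 0, 0, 1.1, -0.3, 0, 0, 1.1, -0.2, 0, 0, 1.1, -0.2, 0, 0, 1.2, -0.1, 0, 0, 1.1, -0.1, 0, 0, 1.1, 0.0, 0, 0, 1.1, 0.0, 0, 0
```

apply_moves(plan=[1.1,-0.6,0,0,1.0,-0.5,0,0,1.0,-0.4,0,0,1.1,-0.3,0,0,1.1,-0.2,0,0,1.1,-0.2,0,0,1.2,-0.1,0,0,1.1,-0.1,0,0,1.1,0.0,0,0,1.1,0.0,0,0])

```text
time_s: 19.7
ee_pos: [0.5099, -0.2267, 0.1268]
eef_rot: [-3.141, -0.0, 2.081]
force: [1.9, -0.7, -0.8]
grip_width: 0.024
grip_force: 59.8
```

```bash
sed -i 's#-R)/.3#-R)/3#' arc.py; python3 arc.py -190 10 1.2
```

```text
t 20.0 P [ 0.5099 -0.2266  0.1268] F [1.58 0.27 1.38] Fh 1.6 |F| 2.11 B [ 535.04 -211.46] 28.84 ang -163.8 r 29.32 holder xy [np.float64(-34.2), np.float64(-7.8)]
1.3, -0.2, 0, 0, 1.4, -0.1, 0, 0, 1.4, -0.1, 0, 0, 1.4, 0.0, 0, 0, 1.3, 0.2, 0, 0, 1.4, 0.3, 0, 0, 1.3, 0.4, 0, 0, 1.3, 0.4, 0, 0, 1.3, 0.5, 0, 0, 1.3, 0.5, 0, 0
```

apply_moves(plan=[1.3,-0.2,0,0,1.4,-0.1,0,0,1.4,-0.1,0,0,1.4,0.0,0,0,1.3,0.2,0,0,1.4,0.3,0,0,1.3,0.4,0,0,1.3,0.4,0,0,1.3,0.5,0,0,1.3,0.5,0,0])

```text
time_s: 21.0
ee_pos: [0.5051, -0.2141, 0.1269]
eef_rot: [-3.142, 0.0, 2.081]
force: [1.3, -1.2, 0.6]
grip_width: 0.024
grip_force: 59.8
```

```bash
python3 arc.py -215 11 1.1
```

```text
t 21.3 P [ 0.5051 -0.214   0.1268] F [ 2.52 -0.88  1.83] Fh 2.67 |F| 3.23 B [ 534.94 -211.32] 28.96 ang 170.3 r 29.93 holder xy [np.float64(-35.6), np.float64(5.6)]
13.5, 11.9, 0, 0, 4.2, 17.6, 0, 0, -6.6, 16.8, 0, 0, -15.1, 9.9, 0, 0, -18.1, -0.5, 0, 0, -14.5, -10.8, 0, 0, -5.7, -17.2, 0, 0, 5.3, -17.3, 0, 0, 14.2, -11.2, 0, 0, 18.0, -1.0, 0, 0, 15.4, 9.5, 0, 0
```

```bash
python3 arc.py 145 11 1.2
```

```text
t 21.6 P [ 0.5052 -0.2141  0.1268] F [ 1.98 -0.49  2.37] Fh 2.03 |F| 3.12 B [ 534.88 -211.24] 29.03 ang 170.6 r 29.87 holder xy [np.float64(-35.6), np.float64(5.5)]
1.1, 0.4, 0, 0, 1.2, 0.5, 0, 0, 1.1, 0.6, 0, 0, 1.0, 0.5, 0, 0, 1.1, 0.7, 0, 0, 1.0, 0.7, 0, 0, 0.9, 0.8, 0, 0, 0.9, 0.8, 0, 0, 0.9, 0.8, 0, 0, 0.9, 0.9, 0, 0, 0.8, 0.9, 0, 0
```

apply_moves(plan=[1.1,0.4,0,0,1.2,0.5,0,0,1.1,0.6,0,0,1.0,0.5,0,0,1.1,0.7,0,0,1.0,0.7,0,0,0.9,0.8,0,0,0.9,0.8,0,0,0.9,0.8,0,0,0.9,0.9,0,0,0.8,0.9,0,0])

```text
time_s: 22.7
ee_pos: [0.5065, -0.2008, 0.1269]
eef_rot: [-3.141, 0.0, 2.081]
force: [1.8, -3.2, 0.4]
grip_width: 0.0238
grip_force: 59.8
```

```bash
python3 arc.py 120 11 1.2
```

```text
t 23.0 P [ 0.5065 -0.2008  0.1268] F [ 1.73 -2.39  2.53] Fh 2.95 |F| 3.88 B [ 534.83 -211.11] 29.11 ang 145.1 r 30.18 holder xy [np.float64(-30.9), np.float64(18.1)]
0.8, 0.9, 0, 0, 0.7, 0.9, 0, 0, 0.8, 1.0, 0, 0, 0.6, 1.0, 0, 0, 0.7, 1.0, 0, 0, 0.5, 1.1, 0, 0, 0.6, 1.1, 0, 0, 0.4, 1.1, 0, 0, 0.5, 1.1, 0, 0, 0.4, 1.2, 0, 0, 0.3, 1.1, 0, 0
```

apply_moves(plan=[0.8,0.9,0,0,0.7,0.9,0,0,0.8,1.0,0,0,0.6,1.0,0,0,0.7,1.0,0,0,0.5,1.1,0,0,0.6,1.1,0,0,0.4,1.1,0,0,0.5,1.1,0,0,0.4,1.2,0,0,0.3,1.1,0,0])

```text
time_s: 24.1
ee_pos: [0.5134, -0.1897, 0.1268]
eef_rot: [-3.141, -0.0, 2.081]
force: [1.1, -3.5, 0.3]
grip_width: 0.0237
grip_force: 59.8
```

```bash
python3 arc.py 90 13 1.2
```

```text
t 24.4 P [ 0.5135 -0.1897  0.1268] F [ 1.06 -3.47  2.91] Fh 3.63 |F| 4.66 B [ 534.83 -211.09] 29.13 ang 120.0 r 30.25 holder xy [np.float64(-21.3), np.float64(27.0)]
0.3, 1.2, 0, 0, 0.3, 1.2, 0, 0, 0.2, 1.2, 0, 0, 0.2, 1.2, 0, 0, 0.1, 1.2, 0, 0, 0.1, 1.2, 0, 0, 0.0, 1.2, 0, 0, 0.0, 1.3, 0, 0, -0.1, 1.2, 0, 0, -0.1, 1.2, 0, 0, -0.2, 1.2, 0, 0, -0.3, 1.2, 0, 0, -0.2, 1.2, 0, 0
```

apply_moves(plan=[0.3,1.2,0,0,0.3,1.2,0,0,0.2,1.2,0,0,0.2,1.2,0,0,0.1,1.2,0,0,0.1,1.2,0,0,0.0,1.2,0,0,0.0,1.3,0,0,-0.1,1.2,0,0,-0.1,1.2,0,0,-0.2,1.2,0,0,-0.3,1.2,0,0,-0.2,1.2,0,0])

```text
time_s: 25.7
ee_pos: [0.527, -0.1818, 0.1268]
eef_rot: [-3.141, -0.0, 2.081]
force: [-2.1, -4.7, 0.9]
grip_width: 0.0239
grip_force: 59.8
```

```bash
python3 arc.py 65 11 1.1
```

```text
t 26.0 P [ 0.5271 -0.1818  0.1268] F [-1.36 -3.82  2.54] Fh 4.05 |F| 4.78 B [ 534.83 -211.06] 29.14 ang 90.0 r 30.3 holder xy [np.float64(-6.1), np.float64(31.1)]
-0.3, 1.2, 0, 0, -0.4, 1.1, 0, 0, -0.4, 1.1, 0, 0, -0.5, 1.1, 0, 0, -0.5, 1.1, 0, 0, -0.5, 1.1, 0, 0, -0.6, 1.0, 0, 0, -0.7, 1.0, 0, 0, -0.6, 1.0, 0, 0, -0.7, 1.0, 0, 0, -0.8, 0.9, 0, 0
```

apply_moves(plan=[-0.3,1.2,0,0,-0.4,1.1,0,0,-0.4,1.1,0,0,-0.5,1.1,0,0,-0.5,1.1,0,0,-0.5,1.1,0,0,-0.6,1.0,0,0,-0.7,1.0,0,0,-0.6,1.0,0,0,-0.7,1.0,0,0,-0.8,0.9,0,0])

```text
time_s: 27.1
ee_pos: [0.54, -0.1814, 0.1268]
eef_rot: [-3.141, -0.0, 2.081]
force: [-3.7, -3.1, 1.2]
grip_width: 0.0239
grip_force: 59.8
```

```bash
python3 arc.py 40 11 1.1
```

```text
t 27.4 P [ 0.5401 -0.1814  0.1268] F [-2.61 -2.33  2.66] Fh 3.5 |F| 4.39 B [ 534.84 -211.04] 29.15 ang 65.1 r 30.13 holder xy [np.float64(6.6), np.float64(28.2)]
-0.8, 0.9, 0, 0, -0.7, 0.9, 0, 0, -0.9, 0.9, 0, 0, -0.8, 0.8, 0, 0, -1.0, 0.8, 0, 0, -0.9, 0.8, 0, 0, -1.0, 0.7, 0, 0, -1.0, 0.6, 0, 0, -1.0, 0.7, 0, 0, -1.0, 0.6, 0, 0, -1.1, 0.5, 0, 0
```

apply_moves(plan=[-0.8,0.9,0,0,-0.7,0.9,0,0,-0.9,0.9,0,0,-0.8,0.8,0,0,-1.0,0.8,0,0,-0.9,0.8,0,0,-1.0,0.7,0,0,-1.0,0.6,0,0,-1.0,0.7,0,0,-1.0,0.6,0,0,-1.1,0.5,0,0])

```text
time_s: 28.5
ee_pos: [0.5523, -0.1863, 0.1269]
eef_rot: [3.142, -0.0, 2.081]
force: [-3.8, -0.7, 1.6]
grip_width: 0.0241
grip_force: 59.8
```

```bash
python3 arc.py 15 11 1.1
```

```text
t 28.8 P [ 0.5522 -0.1863  0.1268] F [-3.68 -1.25  3.24] Fh 3.89 |F| 5.06 B [ 534.84 -211.04] 29.15 ang 39.9 r 30.23 holder xy [np.float64(17.0), np.float64(20.3)]
-1.1, 0.5, 0, 0, -1.1, 0.5, 0, 0, -1.1, 0.4, 0, 0, -1.2, 0.3, 0, 0, -1.1, 0.4, 0, 0, -1.2, 0.2, 0, 0, -1.1, 0.3, 0, 0, -1.2, 0.1, 0, 0, -1.2, 0.2, 0, 0, -1.2, 0.1, 0, 0, -1.2, 0.0, 0, 0
```

apply_moves(plan=[-1.1,0.5,0,0,-1.1,0.5,0,0,-1.1,0.4,0,0,-1.2,0.3,0,0,-1.1,0.4,0,0,-1.2,0.2,0,0,-1.1,0.3,0,0,-1.2,0.1,0,0,-1.2,0.2,0,0,-1.2,0.1,0,0,-1.2,0.0,0,0])

```text
time_s: 29.9
ee_pos: [0.5611, -0.1959, 0.1268]
eef_rot: [3.142, -0.0, 2.081]
force: [-3.9, 1.0, 1.4]
grip_width: 0.0238
grip_force: 59.8
```

```bash
python3 arc.py -5 10 1.0
```

```text
t 30.2 P [ 0.5611 -0.196   0.1269] F [-3.56  0.56  2.99] Fh 3.6 |F| 4.68 B [ 534.85 -211.03] 29.16 ang 14.9 r 30.2 holder xy [np.float64(23.1), np.float64(8.6)]
-1.0, -0.0, 0, 0, -1.1, -0.1, 0, 0, -1.0, -0.1, 0, 0, -1.1, -0.1, 0, 0, -1.0, -0.1, 0, 0, -1.0, -0.2, 0, 0, -1.1, -0.3, 0, 0, -1.0, -0.2, 0, 0, -1.0, -0.3, 0, 0, -1.0, -0.3, 0, 0
```

apply_moves(plan=[-1.0,-0.0,0,0,-1.1,-0.1,0,0,-1.0,-0.1,0,0,-1.1,-0.1,0,0,-1.0,-0.1,0,0,-1.0,-0.2,0,0,-1.1,-0.3,0,0,-1.0,-0.2,0,0,-1.0,-0.3,0,0,-1.0,-0.3,0,0,0,0,0,0,0,0,0,0,0,0,0,0,0,0,0,0,0,0,0,0])

```text
time_s: 31.7
ee_pos: [0.5645, -0.2057, 0.1268]
eef_rot: [3.142, 0.0, 2.081]
force: [-2.5, 1.8, -0.2]
grip_width: 0.0239
grip_force: 59.8
```

```bash
python3 arc.py -10 4 1.0 | head -1
```

```text
t 32.0 P [ 0.5645 -0.2058  0.1269] F [-3.38  1.57  2.75] Fh 3.73 |F| 4.63 B [ 534.85 -211.03] 29.16 ang -4.8 r 30.16 holder xy [np.float64(23.9), np.float64(-1.7)]
```

apply_moves(plan=[1,-3.8,0,0,1,-3.9,0,0,0,0,-15,0,0,0,-35,0,0,0,-40,0,0,0,-40,0,0,0,-28,0,32.4,15.9,0,0,32.4,15.9,0,0,32.4,15.9,0,0,32.4,15.9,0,0,32.4,15.9,0,0,32.4,15.9,0,0,32.4,15.9,0,0,32.4,15.9,0,0,32.4,15.9,0,0,32.6,16.1,0,0,0,0,0,0,0,0,0,0,0,0,0,0])

```text
time_s: 34.0
ee_pos: [0.5376, 0.1521, 0.2855]
eef_rot: [3.141, 0.0, 2.08]
force: [-0.7, 1.0, -2.1]
grip_width: 0.0238
grip_force: 59.8
```

```bash
python3 - <<'E'
from h import *
o=monitor.get_obs();print({k:np.round(o[k],4) for k in("time_s","ee_pos","eef_rot","force")})
yw=o["eef_rot"][2];T=np.array([[np.cos(yw),np.sin(yw)],[np.sin(yw),-np.cos(yw)]])
print(T@(np.array([.53745,.1528])-o["ee_pos"][:2])*1000, yw-2.081)
c=camera("scene");cv2.imwrite("pics/s2.png",cv2.resize(c["image"][100:290,180:420,::-1],(800,633))[:600])
E
```

```text
{'time_s': np.float64(34.0), 'ee_pos': array([0.5376, 0.1521, 0.2855]), 'eef_rot': array([3.1410e+00, 4.0000e-04, 2.0801e+00]), 'force': array([-0.7274,  0.9793, -2.0929])}
[0.68550463 0.17681517] -0.0008921676223430097
```

View pics/s2.png

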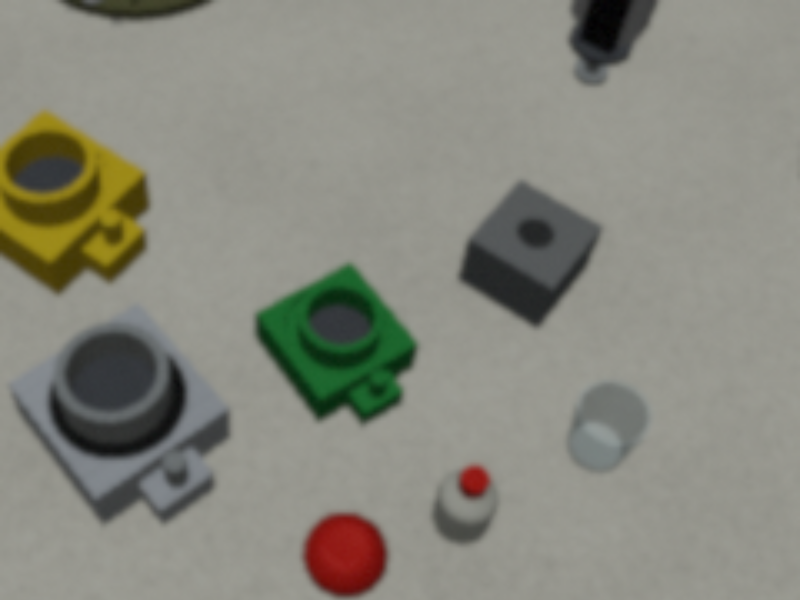

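The tool hangs straight above the rest; its hole is at (535,235) in the crop and the bystanders haven't moved. Lowering.

apply_moves(plan=[0.7,0.2,30,0,0,0,40,0,0,0,40,0,0,0,30,0,0,0,15,0,0,0,10,0,0,0,8,0,0,0,7,0,0,0,7,0,0,0,7,0,0,0,6,0,0,0,0,0,0,0,0,0])

```text
time_s: 35.35
ee_pos: [0.5374, 0.1537, 0.0849]
eef_rot: [3.142, -0.0, 2.081]
force: [-0.1, -0.5, -1.6]
grip_width: 0.0234
grip_force: 59.8
```

apply_moves(plan=[-0.8,-0.4,2,0,0,0,3,0,0,0,3,0,0,0,2,0,0,0,1,0,0,0,0,0,0,0,0,0])

```text
time_s: 36.05
ee_pos: [0.5374, 0.1527, 0.0739]
eef_rot: [3.141, 0.0, 2.081]
force: [0.3, -0.4, -0.7]
grip_width: 0.0235
grip_force: 59.8
```

Next: down a touch to seat the collar, then open.

apply_moves(plan=[0,0,0.5,0,0,0,0,0,0,0,0,0])

```text
time_s: 36.35
ee_pos: [0.5374, 0.1528, 0.0734]
eef_rot: [3.141, 0.0, 2.081]
force: [0.2, 0.0, -2.1]
grip_width: 0.0239
grip_force: 59.8
```

apply_moves(plan=[0,0,0,0,0,0,0,0,0,0,0,0,0,0,0,0,0,0,0,0,0,0,0,0,0,0,0,0,0,0,0,0], hand=1)

```text
time_s: 37.15
ee_pos: [0.5374, 0.1527, 0.0733]
eef_rot: [-3.142, -0.0, 2.081]
force: [-1.3, -0.4, -0.2]
grip_width: 0.0839
grip_force: 0.0
```

apply_moves(plan=[0,0,0,0,0,0,0,0,0,0,-10,0,0,0,-25,0,0,0,-40,0,0,0,-45,0,0,0,-45,0,0,0,-40,0,0,0,0,0,0,0,0,0])

```text
time_s: 38.15
ee_pos: [0.5374, 0.1527, 0.2793]
eef_rot: [3.14, 0.0, 2.081]
force: [0.1, -0.8, -1.2]
grip_width: 0.0939
grip_force: 0.0
```

```bash
python3 - <<'E'
from h import *
o=monitor.get_obs();print({k:np.round(o[k],4) for k in("time_s","ee_pos","force","grip_width")})
c=camera("wrist");w=cloud(c)
def rect(z0,z1,r):
    m=(np.hypot(w[...,0]-.5374,w[...,1]-.1528)<r)&(w[...,2]>z0)&(w[...,2]<z1);p=w[m]
    return len(p),cv2.minAreaRect((p[:,:2]*1000).astype(np.float32)),np.median(p[:,2])
print(rect(.055,.063,.07),rect(.127,.15,.03))
c=camera("scene");cv2.imwrite("pics/s3.png",cv2.resize(c["image"][100:290,180:420,::-1],(758,600)))
E
```

```text
{'time_s': np.float64(38.15), 'ee_pos': array([0.5374, 0.1527, 0.2793]), 'force': array([ 0.0594, -0.78  , -1.1919]), 'grip_width': np.float64(0.0939)}
(2500, ((536.4923095703125, 152.20709228515625), (79.15859985351562, 80.36112213134766), 27.864492416381836), np.float64(0.06112955606906269)) (464, ((536.7508544921875, 152.46176147460938), (23.782135009765625, 23.986787796020508), 28.84198570251465), np.float64(0.1339093194113479))
```

View pics/s3.png

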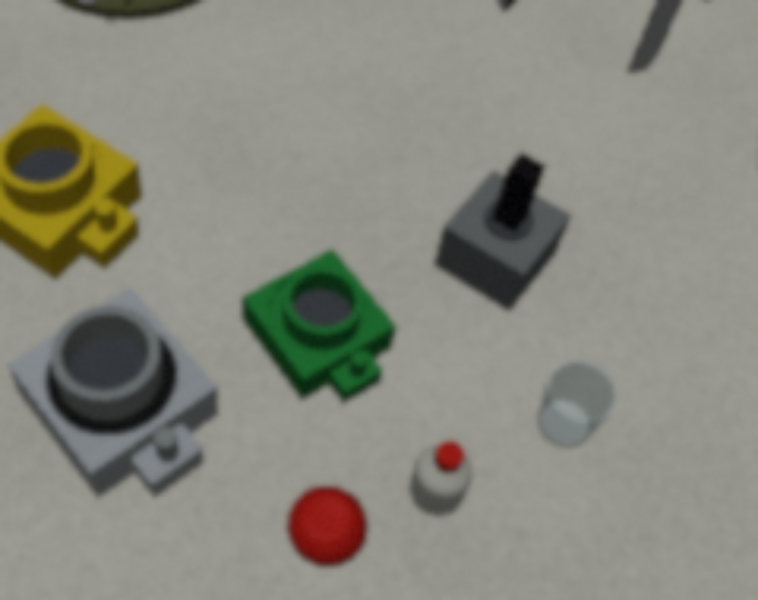

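The tool stands upright in its rest at (520,190): handle top at 134 mm as before, centred within 0.5 mm, and the gripper is clear. The bystanders are undisturbed. Handing in.

```bash
python3 -c "
from station import ctrl
print(ctrl.hand_in())"
```

```text
the job is handed in; nothing more can be done
None
```

The job is handed in, with no verdict shown: the blade went clockwise full circle round the sleeve's mouth and back to the clamp-screw side, pressing at about 2–5 N by the wrist-force readings at each stop (lightest, about 2–3 N, from the quarter to the half-way point). The tool is seated in its rest and released, and the last picture shows nothing else moved.

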